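Shut and latch the caddy lid

ROBOT

A 6-joint arm with a two-finger parallel gripper is mounted at the origin on the work surface. World frame = base frame: x ahead of the robot, y to its left, z up, the work surface at z = 0. Lengths are in m, angles in rad, forces in N, time in s.
With the tool pointing down it reaches from about 0.325 to 0.775 m from the base axis. Payload 5.5 kg.
Tool frame: the origin (TCP) lies between the finger pads; the fingertips stand 8 mm ahead of it and the grasp point (between the pads) lies 11 mm behind it (tcp_to_tips is the distance from the TCP to the fingertips, in m); z points along the fingers, y is the line along which they close (so a half turn about z gives the same grasp; the last joint's range is limited). The gripper opens to 88 mm and grips with 3 to 60 N. Pads are 20 mm wide; open, the fingers measure 115 mm over their backs; the gripper's body (75 mm by 178 mm) begins 61 mm behind the grasp point.
Start: joints at [1.231, 0.091, 1.231, -0, 1.82, -0.057], TCP at [0.167, 0.576, 0.231] pointing down, gripper open.
Joint ranges: [-2.87, 2.87], [-0.86, 2.18], [0.17, 2.46], [-1.51, 4.65], [0.06, 2.69], [-2.65, 2.65]. Speed limits (rad/s): [2.57, 2.57, 3.01, 3.14, 3.14, 3.14].

INTERFACE

Orientations are given as a unit quaternion [w, x, y, z].
In Python, from bench import * gives the robot as it stands. Calls block until the motion is done:
- move_to(position, orientation): joint-space move of the TCP to a pose.
- move_l(position, speed=0.15, orientation=None): straight line of the TCP; orientation=None keeps the orientation; speed is the mean speed in m/s.
- movej(angles): joint-space move.
- gripper_open() and close(): open the fingers fully, or close them until they stop; the grip force is fixed at half the most.
- hold(seconds).
- inverse_kinematics(position, orientation): joint angles nearest the present ones, or None.
- state(): the state.
- get_image(name): name is "side" or "top" or "wrist"; returns a dict with "frame" (480x640x3 uint8, blue, green, red), "depth" (480x640 float32, m along the optical axis (not along the pixel's ray), 0 where there is no reading), "camera_matrix" (3x3 intrinsics, pixels), "view" (4x4, takes a point from world to camera coordinates). Camera axes: x right, y up, looking along -z (the intrinsics and any distortion apply to the point x, -y, -z); pixel columns grow to the right and rows downward; lengths in m; the calibration is good to about 2 mm. A picture is of the moment at which its call begins.
A pose or a line that the arm cannot do raises IKError and nothing moves.
- job_done(): hands the job in; it is judged then, once.
The state is a dict: "time": time; "joint_pos": joint angles; "dq": joint speeds; "joint_torque": joint torques, N m; "ee_pos": TCP position; "ee_rot": TCP orientation; "ft_force": force on the tool from outside, world axes, zero at the start; "moment": the same for the moment, N m; "finger_gap": finger opening in m; "finger_force": force on a finger pad.
Only numpy, scipy, OpenCV 4.12 (cv2) and the standard library are available. Lean on these libraries where they do the work, as an engineer would, in place of code of your own. Each camera call takes 0.05 s, during which the arm holds its last target. There are 200 camera calls.

TASK

The smoked acrylic lid on the top cube has been left ajar: push it down with the fingertips until it is fully shut, then push the orange-handled latch lever over its centre so that it snaps across and its foot bears on the lid. Only push, lifting nothing, and leave the controller, the remote, the fidget cube and the bowl where they are. Finish with the lid shut and latched.

Things in the scene. Friction and masses are not known exactly. Their poses are not given: they have to be found in the camera images.
- caddy: two stacked smoked acrylic cubes in one piece, fixed to the cabinet: 164 x 164 mm footprint, 230 mm high without the lid; origin at the centre of the underside; z up, x from the open front of the lower cube (robot side) to the lid's hinge (far side), y to the left; a steel bracket on its right (-y) wall carries the latch lever
- lid (a joint): hinge of the lid, a 164 x 164 x 6 mm, 0.2 kg plate hinged on the far (+x) rim of the top cube, lifting at the front: 0 = fully shut (top face then 236 mm above the cabinet), positive = opened, rad; the stiff hinge stays where it is left, and some 2 to 4 N down near the front edge moves it
- lid_front (a point): middle of the lid's front (-x, robot-side) upper edge, moves with the lid; the hinge is 164 mm behind it
- lever (a joint): angle of the sprung over-centre latch lever, rad: 0 = unlatched, handle leaning 0.65 rad outwards (caddy -y) from vertical; 0.65 = handle upright, the dead centre; 1.3 = latched, handle leaning 0.65 rad inwards over the lid (caddy +y) with its foot on the lid. It springs to whichever end is nearer; about 0.25 N m starts it
- lever_pivot (a point): centre of the lever's pivot, whose axis runs along caddy x; 30 mm in front of the caddy's centre, 112 mm to its right, 250 mm up; bracket 34 mm wide along caddy x, reaching up to 14 mm above the pivot and 16 mm further out (-y)
- lever_tip (a point): free end of the lever's handle (orange, 14 mm thick), 85 mm from the pivot; swings in the plane square to caddy x. The foot, a 4 mm radius steel rod 45 mm long with a 12 mm black rubber ball, is on the same lever 1.09 rad further inwards
- controller: black game controller, 83 x 136 x 34 mm, lying in the lower cube; origin under its centre
- remote: grey remote control, 36 x 140 x 18 mm, lying in the lower cube behind the controller; origin under its centre
- fidget: steel fidget cube, 34 mm, on the cabinet right of the caddy; origin under its centre
- bowl: blue ceramic bowl, rim 110 mm across, 50 mm high, on the cabinet left of the caddy; origin under its centre

How it is judged:
By the outcome, as a careful person would: the job done as asked, in the order asked, and still so for the second after the job is handed in, with the robot touching nothing.
It also fails if it takes over 40 s, if anything falls off the work surface, if the arm or the gripper's body presses on something with over 40 N, if the wrist force passes 120 N, or if a joint passes its speed limit or range.

## Working session

There is one attempt and no reset: what is moved stays moved. The work goes in short steps, each a Python script; the robot and the scene stay as the last script left them, time stands still between calls to the robot, and variables do not carry over. Pictures are saved under pics/ and viewed, at most 10 in all, crops included, and the job is handed in when it is done.

```bash
mkdir -p pics; python3 - <<'E'
from bench import *
import cv2, numpy as np, pickle
s=state(); print(s['time'],s['ee_pos'],s['ee_rot'],s['finger_gap'])
d={n:get_image(n) for n in('side','top')}
pickle.dump(d,open('i0.pkl','wb'))
for n in d:
    cv2.imwrite(f'pics/{n}0.png',d[n]['frame']); print(n,d[n]['camera_matrix'].tolist(),d[n]['view'].round(3).tolist(), [k for k in d[n]])
E
```

```text
0.0 [0.16733215 0.57591446 0.22950336] [-1.71597310e-04  1.40919923e-01  9.90020535e-01 -9.41123418e-04] 0.08777980685981011
side [[539.3398180458265, 0.0, 314.1787518904619], [0.0, 539.3398180458265, 240.874930883175], [0.0, 0.0, 1.0]] [[0.693, 0.72, 0.02, -0.487], [-0.472, 0.433, 0.768, 0.116], [0.545, -0.542, 0.64, -1.566], [0.0, 0.0, 0.0, 1.0]] ['frame', 'depth', 'camera_matrix', 'view']
top [[466.5182868018245, 0.0, 311.6060133989714], [0.0, 466.5182868018245, 236.55061776681092], [0.0, 0.0, 1.0]] [[-0.005, -1.0, -0.03, 0.088], [0.993, -0.009, 0.118, -0.612], [-0.118, -0.029, 0.993, -0.964], [0.0, 0.0, 0.0, 1.0]] ['frame', 'depth', 'camera_matrix', 'view']
```

View pics/side0.png

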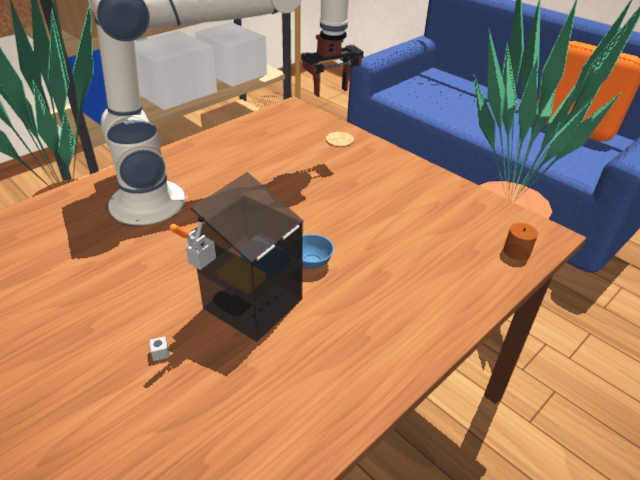

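View pics/top0.png

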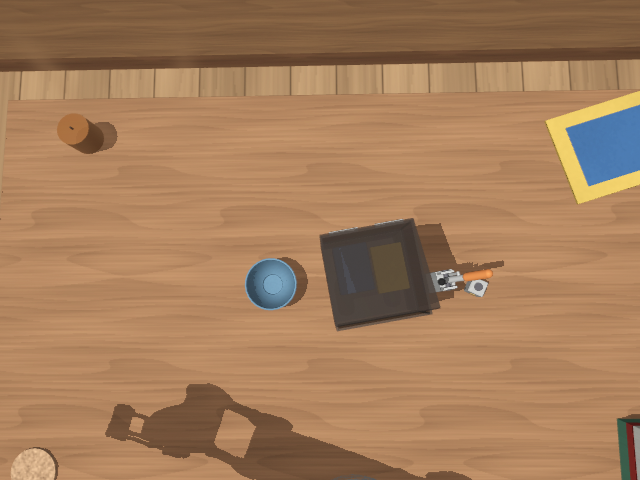

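Side: the caddy is around (250,260), lid raised at the robot side, with the orange handle at (180,231) and bracket at (200,247). Top: the lid's far rim runs (320,235)–(414,219), its front edge (338,329)–(432,313), and the handle tip is at (490,273).

```bash
cat > h.py <<'E'
import numpy as np, cv2
def ray(d,u,v):
    K=d['camera_matrix'];V=np.array(d['view']);c=-V[:3,:3].T@V[:3,3]
    r=V[:3,:3].T@np.array([(u-K[0,2])/K[0,0],-(v-K[1,2])/K[1,1],-1]);return c,r
def atz(d,u,v,z): c,r=ray(d,u,v);return c+r*(z-c[2])/r[2]
def atd(d,u,v): c,r=ray(d,u,v);return c+r*d['depth'][int(v),int(u)]
def two(a,pa,b,pb):
    c1,r1=ray(a,*pa);c2,r2=ray(b,*pb);t=np.linalg.lstsq(np.stack([r1,-r2],1),c2-c1,rcond=None)[0]
    p,q=c1+r1*t[0],c2+r2*t[1];return (p+q)/2,np.linalg.norm(p-q)
def orange(d,box):
    h=cv2.cvtColor(d['frame'],cv2.COLOR_BGR2HSV);m=cv2.inRange(h,(5,200,150),(15,255,255))
    k=np.zeros_like(m);x0,y0,x1,y1=box;k[y0:y1,x0:x1]=m[y0:y1,x0:x1];return k
E
python3 - <<'E'
import pickle;from h import *
d=pickle.load(open('i0.pkl','rb'));s,t=d['side'],d['top']
np.set_printoptions(precision=4,suppress=True)
for n,box in(('side',(160,215,200,250)),('top',(455,260,500,290))):
    m=orange(d[n],box);v,u=np.nonzero(m);P=np.array([atd(d[n],a,b) for a,b in zip(u,v)]);
    print(n,len(u),u.min(),u.max(),v.min(),v.max()); 
    if len(P):
        i=np.argsort(u); print(P[i[:3]],P[i[-3:]],np.median(P,0))
print('hinge corners',atz(t,320,235,.236),atz(t,414,219,.236))
for p in((325,240),(409,225),(340,322),(427,310),(385,318),(375,230),(447,281),(478,287)): print(p,atd(t,*p))
print('side lid',[ (p,atd(s,*p).round(3)) for p in((248,180),(200,210),(245,200),(298,222),(255,255),(265,250))])
# ICP-like: lid corners by two views
for a,b in(((338,329),(249,175)),((432,313),(193,209)),((320,235),(301,221))): print(two(t,a,s,b))
o=[cv2.resize(t['frame'][210:340,300:510],None,fx=3.8,fy=3.8,interpolation=cv2.INTER_CUBIC)[:300*2],cv2.resize(s['frame'][165:285,155:315],None,fx=5,fy=5,interpolation=cv2.INTER_CUBIC)]
cv2.imwrite('pics/ct.png',o[0]);cv2.imwrite('pics/cs.png',o[1])
E
```

```text
side 87 170 187 227 236
[[ 0.5218 -0.1966  0.3135]
 [ 0.5235 -0.1979  0.3129]
 [ 0.5282 -0.1982  0.3158]] [[ 0.5249 -0.1672  0.2829]
 [ 0.5272 -0.1681  0.2872]
 [ 0.5256 -0.1679  0.2814]] [ 0.5274 -0.1827  0.2991]Traceback (most recent call last):
  File "<stdin>", line 6, in <module>
    return umr_minimum(a, axis, None, out, keepdims, initial, where)
ValueError: zero-size array to reduction operation minimum which has no identity
```

```bash
sed -i 's/(5,200,150),(15/(4,190,130),(16/' h.py
python3 - <<'E'
import pickle;from h import *
d=pickle.load(open('i0.pkl','rb'));s,t=d['side'],d['top']
np.set_printoptions(precision=4,suppress=True)
for p in((488,273),(475,275),(465,277)): print(p,cv2.cvtColor(t['frame'],cv2.COLOR_BGR2HSV)[p[1],p[0]],atd(t,*p))
print('hinge corners',atz(t,320,235,.236),atz(t,414,219,.236))
for p in((325,240),(409,225),(340,322),(427,310),(385,318),(375,230),(447,281),(478,287)): print(p,atd(t,*p))
print('side lid',[ (p,atd(s,*p).round(3)) for p in((248,180),(200,210),(245,200),(298,222),(255,255),(265,250))])
for a,b in(((338,329),(249,175)),((432,313),(193,209)),((320,235),(301,221))): print(two(t,a,s,b))
cv2.imwrite('pics/ct.png',cv2.resize(t['frame'][210:340,300:510],None,fx=3.8,fy=3.8,interpolation=cv2.INTER_CUBIC))
cv2.imwrite('pics/cs.png',cv2.resize(s['frame'][165:285,155:315],None,fx=5,fy=5,interpolation=cv2.INTER_CUBIC))
E
```

```text
(488, 273) [ 15 149 247] [ 0.5221 -0.1908  0.3167]
(475, 275) [ 13 165 232] [ 0.5198 -0.1759  0.3018]
(465, 277) [ 13 164 233] [ 0.5172 -0.165   0.2866]
hinge corners [0.5921 0.0637 0.236 ] [ 0.6183 -0.0976  0.236 ]
(325, 240) [0.5829 0.0551 0.2406]
(409, 225) [ 0.607  -0.0875  0.243 ]
(340, 322) [0.4485 0.0329 0.2958]
(427, 310) [ 0.4663 -0.1025  0.2924]
(385, 318) [ 0.4485 -0.05    0.1894]
(375, 230) [ 0.5992 -0.03    0.2413]
(447, 281) [ 0.5115 -0.1418  0.266 ]
(478, 287) [ 0.5036 -0.2649  0.0365]
side lid [((248, 180), array([0.466, 0.025, 0.289])), ((200, 210), array([ 0.486, -0.11 ,  0.289])), ((245, 200), array([ 0.505, -0.014,  0.277])), ((298, 222), array([0.596, 0.049, 0.239])), ((255, 255), array([ 0.617, -0.082,  0.239])), ((265, 250), array([ 0.614, -0.055,  0.235]))]
(array([0.4405, 0.0403, 0.2832]), np.float64(0.011414078201488088))
(array([ 0.4615, -0.1124,  0.2792]), np.float64(0.0014735342751959503))
(array([0.5919, 0.0629, 0.2321]), np.float64(0.002142366582354215))
```

View pics/ct.png

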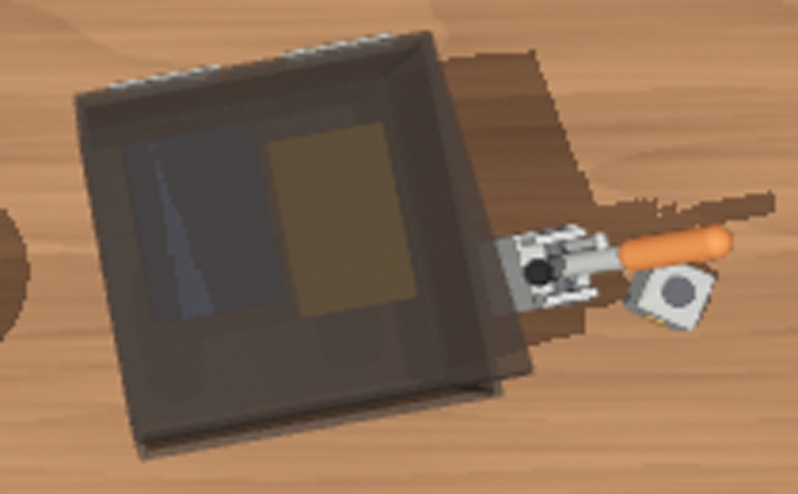

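View pics/cs.png

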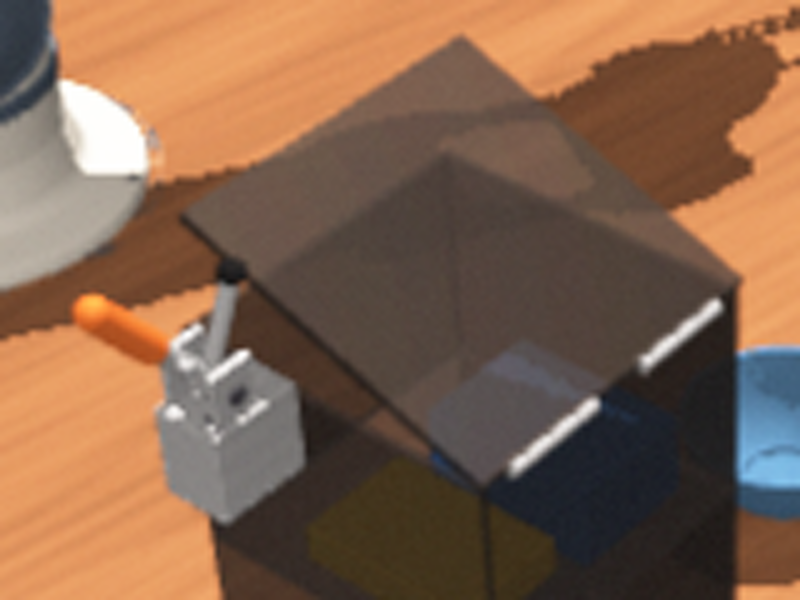

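Scale checks agree: yaw is about 0.161 rad, the caddy centre about (0.524, −0.030), and the predicted lever tip matches the measured orange tip. Next I shut the lid.

```bash
cat > c.py <<'E'
import numpy as np
from scipy.spatial.transform import Rotation as R
yaw=.161; C=np.array([.5243,-.0301,0])
ax=np.array([np.cos(yaw),np.sin(yaw),0]); ay=np.array([-ax[1],ax[0],0])
def W(x,y,z): return C+x*ax+y*ay+[0,0,z]   # caddy -> world
def toC(p): p=np.asarray(p)-C; return np.array([p@ax,p@ay,p[2]])
Rm=R.from_matrix(np.stack([np.cross(ax,[0,0,-1]),ax,[0,0,-1]],1))  # tool y along caddy x, z down
Q=Rm.as_quat(scalar_first=True).tolist()
E
python3 - <<'E'
from bench import *; from c import *
import cv2,pickle
print(inverse_kinematics(W(-.05,.02,.38),Q), inverse_kinematics(W(-.03,-.20,.308),Q))
p=state()['ee_pos']; move_l([p[0],p[1],.38],.25); close()
move_to(W(-.05,.02,.38),Q); s=state(); print(s['time'],s['ee_pos'],s['ft_force'],s['finger_gap'])
move_l(W(-.05,.02,.325),.15); f0=np.array(state()['ft_force'])
z=.325
while z>.236:
    z-=.004 if z>.254 else .0015
    move_l(W(-.05,.02,z),.08 if z>.254 else .03); s=state(); f=np.array(s['ft_force'])-f0
    print(round(z,4),round(s['ee_pos'][2],4),f.round(1),round(s['time'],2))
    if f[2]>18: break
E
```

```text
[-1.11010843e-01 -1.63932863e-01  1.20886067e+00 -4.44089210e-16
  2.09666484e+00 -2.72010843e-01] [-4.74478426e-01  5.56701790e-02  1.12980445e+00 -4.44089210e-16
  1.95611802e+00 -6.35478426e-01]
4.5667 [ 0.47186738 -0.01774254  0.37999035] [ 0.56088707 -0.34093218  0.32548111] 0.00045097147049330804
0.321 0.3217 [0.8 0.3 0.7] 5.33
0.317 0.3168 [ 1.4  0.6 -1. ] 5.58
0.313 0.3126 [ 1.2  1.9 -0.9] 5.83
0.309 0.3086 [ 1.8  1.2 -1. ] 6.08
0.305 0.3047 [1.3 1.  0.3] 6.33
0.301 0.3006 [ 2.4  1.1 -0.8] 6.58
0.297 0.2968 [ 1.5  2.4 -0.9] 6.83
0.293 0.2927 [ 0.9  1.1 -0.7] 7.08
0.289 0.2886 [1.4 1.9 0.4] 7.33
0.285 0.2846 [ 0.9  1.7 -0.1] 7.58
0.281 0.2806 [ 1.3  1.1 -0.6] 7.83
0.277 0.2766 [ 1.   0.5 -0.6] 8.08
0.273 0.2726 [ 0.7  0.5 -0. ] 8.33
0.269 0.2686 [ 1.6  1.  -1.3] 8.58
0.265 0.2646 [ 1.9  1.4 -0.9] 8.83
0.261 0.2606 [ 1.2  1.9 -1.2] 9.08
0.257 0.2566 [ 0.9  1.  -0.6] 9.33
0.253 0.2526 [ 0.3  0.5 -0.9] 9.62
0.2515 0.2514 [ 1.2  1.2 -0.7] 9.87
0.25 0.2499 [ 0.4  1.1 -1. ] 10.12
0.2485 0.2484 [1.3 2.  0.3] 10.37
0.247 0.2468 [0.6 0.5 0.3] 10.62
0.2455 0.2453 [1.  1.  0.5] 10.87
0.244 0.2443 [0.3 0.7 2.4] 11.12
0.2425 0.2442 [-1.9  0.4  8.4] 11.37
0.241 0.2441 [-3.2  1.5 14.2] 11.62
0.2395 0.2441 [-5.5  1.9 19.5] 11.87
```

Contact went firm with the tips at 0.236 m, which is exactly the shut height. Before the lever, I retreat and check the lid by depth.

```bash
python3 - <<'E'
from bench import *; from c import *; from h import *
move_l(W(-.05,.02,.39),.25); move_to(W(-.03,-.21,.39),Q)
s=get_image('side'); t=get_image('top')
def zs(d,x,y):
    K=d['camera_matrix'];p=np.array(d['view'])@np.r_[W(x,y,.236),1]
    u,v=K[0,0]*p[0]/-p[2]+K[0,2],K[1,1]*-p[1]/-p[2]+K[1,2]; return toC(atd(d,u,v)).round(3)
for x,y in((-.07,.05),(-.07,0),(-.07,-.05),(0,0),(.06,0)): print(zs(s,x,y),zs(t,x,y))
v,u=np.nonzero(orange(s,(160,200,225,250)));P=np.array([toC(atd(s,a,b)) for a,b in zip(u,v)])
print(len(P),P[P[:,2].argmax()] if len(P) else '',state()['time'])
E
```

```text
[-0.072  0.052  0.234] [-0.07   0.05   0.236]
[-0.074  0.004  0.232] [-0.07  -0.     0.235]
[-0.074 -0.047  0.232] [-0.07  -0.05   0.233]
[-0.     0.     0.236] [-0.     0.     0.237]
[0.059 0.001 0.235] [0.06  0.    0.238]
119 [ 0.62810182 -0.62656887  0.9229372 ] 13.6333
```

The lid is flat at 0.236 m, so it is shut. Now I push the lever.

```bash
python3 - <<'E'
from bench import *; from c import *
import cv2
move_l(W(-.03,-.205,.308),.15); f0=np.array(state()['ft_force'])
for y in np.arange(-.197,-.099,.007):
    move_l(W(-.03,y,.308),.06); s=state(); f=np.array(s['ft_force'])-f0
    print(round(y,3),toC(s['ee_pos']).round(4),f.round(1),round(s['time'],2))
    if np.linalg.norm(f)>35: break
move_l(W(-.03,-.20,.31),.2); move_l(W(-.03,-.25,.40),.25)
d=get_image('side'); print(state()['time'])
cv2.imwrite('pics/s2.png',cv2.resize(d['frame'][165:285,155:315],None,fx=5,fy=5,interpolation=cv2.INTER_CUBIC))
cv2.imwrite('pics/t2.png',get_image('top')['frame'])
E
```

```text
-0.197 [-0.0297 -0.1967  0.3092] [-1.  -0.1 -0.6] 14.62
-0.19 [-0.0299 -0.1897  0.3082] [ 0.3 -0.3 -1.5] 14.88
-0.183 [-0.03   -0.1827  0.3081] [-0.8  0.4 -0.4] 15.15
-0.176 [-0.0297 -0.1769  0.3094] [ 1.9 -4.5  3.3] 15.42
-0.169 [-0.0301 -0.1691  0.3079] [ 1.1 -2.  -0.9] 15.68
-0.162 [-0.0299 -0.1619  0.3077] [ 2.1 -2.1 -0.8] 15.95
-0.155 [-0.03   -0.1548  0.3077] [ 1.  -1.5 -2.1] 16.22
-0.148 [-0.03   -0.1477  0.3078] [ 0.4 -1.9 -1.3] 16.48
-0.141 [-0.03   -0.1405  0.308 ] [-0.1 -0.  -1.4] 16.75
-0.134 [-0.03   -0.1334  0.3081] [-0.6 -0.3 -0.6] 17.02
-0.127 [-0.03   -0.1266  0.3081] [-0.3 -0.2 -1. ] 17.28
-0.12 [-0.03   -0.1196  0.3081] [-0.  -0.8 -0.7] 17.55
-0.113 [-0.03   -0.1127  0.3081] [-0.5 -1.3 -0.7] 17.82
-0.106 [-0.03   -0.1056  0.3081] [ 0.2 -0.7 -1.4] 18.08
19.3083
```

View pics/s2.png

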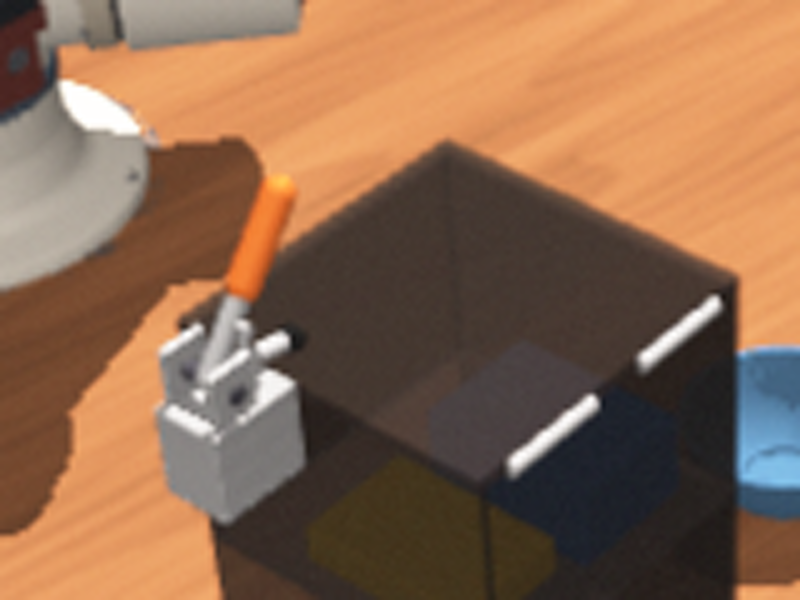

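View pics/t2.png

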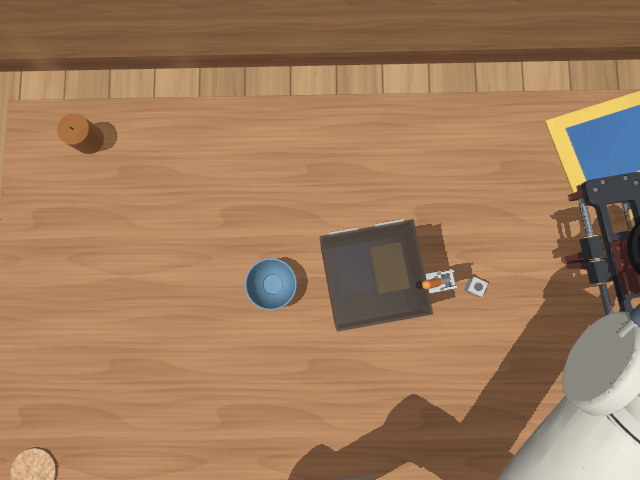

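The lid is shut in both views. The handle now leans inwards, with its tip at side (211,202), and the ball is near side (213,233). I'll measure whether it reached 1.3 rad.

```bash
python3 - <<'E'
from bench import *; from c import *; from h import *
import cv2
s=get_image('side');t=get_image('top');p=(-.03,-.112,.25)
def px(d,q):
    K=d['camera_matrix'];p=np.array(d['view'])@np.r_[W(*q),1]
    return (K[0,0]*p[0]/-p[2]+K[0,2]).round(1),(K[1,1]*-p[1]/-p[2]+K[1,2]).round(1)
for a in(.65,.8,.9,1.0,1.1,1.3):
    b=a-.65;g=b+1.09
    tip=(-.03,-.112+.085*np.sin(b),.25+.085*np.cos(b)); ball=(-.03,-.112+.045*np.sin(g),.25+.045*np.cos(g))
    print(a,px(s,tip),px(s,ball),px(t,tip),px(t,ball))
for n,d,box in(('s',s,(195,190,225,230)),('t',t,(415,270,450,295))):
    h=cv2.cvtColor(d['frame'],cv2.COLOR_BGR2HSV);x0,y0,x1,y1=box
    m=cv2.inRange(h,(4,120,120),(18,255,255)); v,u=np.nonzero(m[y0:y1,x0:x1]);
    P=np.array([toC(atd(d,a+x0,b+y0)) for a,b in zip(u,v)]);P=P[(abs(P[:,0]+.03)<.015)&(P[:,2]>.25)]
    print(n,len(P)); i=P[:,2].argsort()
    l=np.polyfit(P[:,2],P[:,1],1);print('lean',np.arctan(l[0]),P[i[-1]].round(3),P[i[0]].round(3))
print(state()['time'])
E
```

```text
0.65 (np.float64(189.6), np.float64(203.9)) (np.float64(208.9), np.float64(221.1)) (np.float64(461.5), np.float64(279.2)) (np.float64(425.5), np.float64(284.4))
0.8 (np.float64(194.7), np.float64(201.2)) (np.float64(210.2), np.float64(223.0)) (np.float64(452.8), np.float64(280.6)) (np.float64(423.1), np.float64(284.7))
0.9 (np.float64(198.1), np.float64(199.9)) (np.float64(210.8), np.float64(224.4)) (np.float64(447.0), np.float64(281.6)) (np.float64(421.8), np.float64(284.9))
1.0 (np.float64(201.4), np.float64(199.0)) (np.float64(211.4), np.float64(225.9)) (np.float64(441.1), np.float64(282.5)) (np.float64(420.7), np.float64(285.0))
1.1 (np.float64(204.7), np.float64(198.6)) (np.float64(211.7), np.float64(227.6)) (np.float64(435.4), np.float64(283.4)) (np.float64(420.0), np.float64(285.1))
1.3 (np.float64(210.6), np.float64(198.9)) (np.float64(212.0), np.float64(231.3)) (np.float64(424.6), np.float64(285.1)) (np.float64(419.3), np.float64(285.1))
s 180
lean 0.6321544729960521 [-0.026 -0.066  0.32 ] [-0.025 -0.091  0.278]
t 151
lean 0.24020155183870798 [-0.015  0.089  1.031] [-0.027 -0.093  0.286]
19.4583
```

The lean is 0.63–0.65 rad inwards, and the tip and ball pixels fit 1.3, so it is latched. The robot is clear.

```bash
python3 -c "
from bench import *
print(job_done())"
```

```text
the job is handed in; nothing more can be done
None
```

The lid is fully shut and the lever has snapped over centre to its latched position (about 1.3 rad), both confirmed by camera; the robot only pushed, touched none of the other objects, and I handed the job in at about 19.5 s.

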